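# Lay the place for decanting an old half bottle

### The job

Lay the place for decanting round the white marble coaster: stand the red-capped half bottle in its well, the candlestick straight behind the coaster, the funnel stand straight to its left with the funnel mouth down on it over the knob, and the cork with the wine-red end straight to its right, upright, red end up. Left, right and behind are as seen from the robot but square to the coaster's sides; centre each on its side with a gap of about 3 cm to the coaster. Keep the red-capped bottle upright throughout so that its sediment stays down, and leave the other half bottles and corks where they are.

Things in the scene. Friction and masses are not known exactly. Their poses are not given: they have to be found in the camera images.
- coaster: White marble bottle coaster, a fixed square block 100 x 100 mm, 18 mm high, with one round well 70 mm in diameter in the middle of its top (mouth bevelled 3 mm); the well's floor, lined black, is 6 mm above the counter. Origin: centre of its underside. Its x axis points to its back side (away from the robot), y to its left side, z up; turned at most 0.35 rad from the robot's axes.
- red_bottle: Half bottle of grey-green glass with a dark red capsule, 243 mm high, 0.66 kg: body 60 mm in diameter up to 135 mm, shoulder to 160 mm, above that a neck 31 mm in diameter. Take it from above by the neck, fingers about 205 mm above its foot. Origin: centre of its underside; z up along its axis.
- funnel_stand: Funnel stand: a steel saucer 92 mm in outer diameter, rim 8 mm high, inner floor 4 mm above its underside and 80 mm across, with a dark wooden knob in the middle, 28 mm in diameter, its top 26 mm above the underside. Take it by the knob from above. 0.14 kg. Origin: centre of its underside; z up along its axis.
- funnel: Steel funnel standing on its open mouth, 100 mm high: mouth 71 mm across outside, 66 mm inside; cone up to a brass collar at 50 mm, then a straight spout 16 mm in diameter. Take it by the spout, 80 mm up. It goes over the stand's knob onto the stand's inner floor. 0.09 kg. Origin: centre of its underside; z up along its axis.
- candle: Brass candlestick, foot 68 mm in diameter, with a white candle 22 mm in diameter, 131 mm high in all; take it by the candle, about 95 mm up. 0.22 kg. Origin: centre of its underside; z up along its axis.
- stained_cork: Straight cork 24 mm in diameter, 44 mm high, standing, with its upper end stained wine red. Origin: centre of its underside; z up along its axis.
- gold_bottle: Another half bottle, with a gold capsule and red label, 60 mm in diameter, 245 mm high; to be left alone. Origin: centre of its underside; z up along its axis.
- plain_cork: Straight cork without any stain, 24 mm in diameter, 44 mm high, standing; to be left alone. Origin: centre of its underside; z up along its axis.
- mushroom_cork: Mushroom-shaped sparkling-wine cork, 34 mm in diameter, 47 mm high; to be left alone. Origin: centre of its underside; z up along its axis.
Mind the look-alikes: they are no part of the job. Of the things like the funnel, leave any that is turquoise; of the rest the smaller one is meant.

How it is judged:
By the outcome, as a careful person would: the job done as asked, in the order asked, and still so for the second after the job is handed in, with the robot touching nothing.
It also fails if it takes over 141 s, if anything falls off the work surface, if the arm or the gripper's body presses on something with over 40 N, if the wrist force passes 120 N, or if a joint passes its speed limit or range.

### The arm

A 6-joint arm with a two-finger parallel gripper is mounted at the origin on a cart in front of the work surface, level with it; the furniture and walls round the work are solid. World frame = base frame: x ahead of the robot, y to its left, z up, the work surface at z = 0. Lengths are in mm, angles in degrees, forces in N, time in s.
With the tool pointing down it reaches from about 350 to 850 mm from the base axis. Payload 8.1 kg.
Tool frame: the origin (TCP) lies at the very end of the fingers, on their centre line; the grasp point (between the pads) lies 19 mm behind it (r.grip_point_offset is the distance from the TCP to the grasp point, in mm); z points along the fingers, y is the line along which they close (so a half turn about z gives the same grasp; the last joint's range is limited). The gripper opens to 85 mm and grips with 20 to 120 N. Pads are 22 mm wide; open, the fingers measure 114 mm over their backs; the gripper's body (76 mm by 85 mm) begins 54 mm behind the grasp point. The pads swing forward as they close: fully open they stand 13 mm farther back than shut.
Start: joints at [-77.831, 7.471, 85.268, -0, 87.261, -4.893], TCP at [176.071, -573.589, 231.292] pointing down, gripper open.
Joint ranges: [-169.43, 169.43], [-51.17, 129.36], [1.28, 143.12], [-76.62, 256.62], [0, 156.53], [-152.29, 152.29]. Speed limits (degrees/s): [136.94, 136.94, 159.86, 180, 180, 180].

### API

Orientations are given as [roll, pitch, yaw] about the fixed x, y, z axes, in that order (R = Rz(yaw) Ry(pitch) Rx(roll)).
In Python, from bench import status, eyes, r gives the robot as it stands.
- The arm moves only by the shell command python3 -m handwheel 'ROWS' [FORCE]. ROWS is a JSON object whose one key "series" holds a list that holds one entry, the list of rows, each a list of 7 numbers: the shift along the tool's x, y, z in cm, then the turn, a rotation vector about the tool's x, y, z in rad, then the opening, from 0 (shut) to 1 (fully open). In form: {"series": [[[tx, ty, tz, rx, ry, rz, claw], ...]]}. A call has 1 to 12 rows; each row is the pose to reach, as a shift and turn from the pose commanded when the call began, along the tool's axes at that moment; what a row does not reach only later rows make up. A row lasts 1/8 s, in which the tool goes at most 62.5 mm and 10.7 degrees, less where a joint would pass 70% of its speed; a pose out of reach is approached as far as the arm can. A call with a gripper value outside its range is refused whole. The fingers move at their own pace and stop on an object; FORCE is the grip in N (left out, the last holds). Time passes only in rows, so rows that repeat a pose let the fingers close. It gives the time, the measured TCP pose, the force, the opening and the grip force at its end, in the units of the state.
- status.sense(): the state, without advancing time (a new reading comes with each control period).
- eyes.snapshot(name): name is "scene" or "side" or "wrist"; returns a dict with "img" (400x640x3 uint8, red, green, blue), "mtx" (3x3 intrinsics, pixels), "k1" (the pictures are not rectified: a ray, as slopes to the right and down, at radius r is drawn at 1 + k1 r^2 times it, then the intrinsics apply), "R" (3x3) and "t" (3): a world point X has camera coordinates R X + t. Camera axes: x right, y down, z forward; pixel columns grow to the right and rows downward; lengths in mm; the calibration is good to about 2 mm. A picture is of the moment at which its call begins. There is no depth.
- r.hand_in(): hands the job in; it is judged then, once.
The state is a dict: "time": time; "joint_pos": joint angles; "qd": joint speeds; "joint_efforts": joint torques, N m; "tool_pos": TCP position; "tcp_rot": TCP orientation; "ft_force": force on the tool from outside, world axes, zero at the start; "wrist_torque": the same for the moment, N m; "finger_gap": finger opening in mm; "grip_force": force on a finger pad.
Only numpy, scipy, OpenCV 4.12 (cv2) and the standard library are available. Lean on these libraries where they do the work, as an engineer would, in place of code of your own. Each camera call takes 0.05 s, during which the arm holds its last target. There are 200 camera calls.

## Working session

There is one attempt and no reset: what is moved stays moved. The work goes in short steps, Python scripts to look and compute and a shell command to move; the robot and the scene stay as the last step left them, time stands still between calls to the robot, and variables do not carry over. Pictures are saved under pics/ and viewed, at most 14 in all, crops included, and the job is handed in when it is done.

```bash
ls; mkdir -p pics; cat > h.py <<'E'
import numpy as np, cv2, json
from bench import status, eyes, r
def snap(n,f=None):
    s=eyes.snapshot(n)
    if f: cv2.imwrite('pics/'+f, cv2.cvtColor(s['img'],cv2.COLOR_RGB2BGR))
    return {k:(np.array(v) if k!='img' else v) for k,v in s.items() if k in('img','mtx','k1','R','t')}
def ray(s,u,v):
    K=s['mtx']; d=cv2.undistortPoints(np.array([[[u,v]]],float),K,np.array([float(s['k1']),0,0,0]))[0,0]
    R=s['R']; c=-R.T@s['t']; w=R.T@np.array([d[0],d[1],1.]); return c,w/np.linalg.norm(w)
def onz(s,u,v,z):
    c,w=ray(s,u,v); return c+w*(z-c[2])/w[2]
def tri(s1,p1,s2,p2):
    A=np.zeros((3,3));b=np.zeros(3);L=[ray(s1,*p1),ray(s2,*p2)]
    for c,w in L:
        P=np.eye(3)-np.outer(w,w);A+=P;b+=P@c
    X=np.linalg.solve(A,b); return X,[round(float(np.linalg.norm((np.eye(3)-np.outer(w,w))@(X-c))),1) for c,w in L]
def proj(s,X):
    p=s['R']@np.array(X,float)+s['t'];a=p[:2]/p[2];a=a*(1+float(s['k1'])*(a@a));return s['mtx'][:2,:2]@a+s['mtx'][:2,2]
E
python3 - <<'E'
from h import *
np.set_printoptions(precision=3,suppress=True)
for n in('scene','side','wrist'):
    s=snap(n,n+'0.png'); np.save('pics/'+n+'0.npy',s,allow_pickle=True)
    print(n,s['mtx'].tolist(),s['k1'],s['R'].tolist(),(-s['R'].T@s['t']))
print(status.sense())
E
```

```text
pics
scene [[390.2109343633513, 0.0, 319.15010014862327], [0.0, 390.2109343633513, 196.5489316127905], [0.0, 0.0, 1.0]] -0.0685330615147037 [[0.8017066171362157, -0.5976565273945152, 0.008554256410364343], [-0.23107466323363107, -0.3231027950773171, -0.917719501713181], [0.5512449546721215, 0.7337651252791687, -0.39713692962576086]] [ -36.728 -739.433  442.311]
side [[485.60598324303703, 0.0, 321.34688987261734], [0.0, 485.60598324303703, 202.15649388767088], [0.0, 0.0, 1.0]] -0.02298809216297943 [[0.8983983351842942, -0.4391261226140879, 0.006977089364895944], [-0.1703182422798588, -0.36300563824591325, -0.9160887527681894], [0.4048112247514736, 0.8218242847711391, -0.4009148504054417]] [    6.537 -1073.934   556.911]
wrist [[289.4039827940003, 0.0, 319.7239871820421], [0.0, 289.4039827940003, 204.61036479177946], [0.0, 0.0, 1.0]] -0.039103627826446365 [[0.2943827305457487, -0.9556856808098226, -0.0019202738078890871], [-0.9134836097115087, -0.2819724810631291, 0.29332441888042254], [-0.2808674113258129, -0.0845955047160987, -0.9560110343698799]] [ 248.351 -551.521  371.714]
{'time': 0.15, 'joint_pos': array([-77.831,   7.506,  85.316,  -0.001,  87.263,  -4.894]), 'qd': array([ 0.024, -0.135, -0.136, -0.093, -0.025,  0.007]), 'joint_efforts': array([  0.   , -57.006, -50.116,  -0.   ,   0.01 ,  -0.   ]), 'tool_pos': array([ 175.966, -573.159,  230.467]), 'tcp_rot': array([-179.915,   -0.006,   17.062]), 'ft_force': array([-0.638,  0.486, -0.335]), 'wrist_torque': array([ 0.008, -0.004, -0.059]), 'grip_force': 0.0, 'finger_gap': 85.37806742131367}
```

View pics/scene0.png

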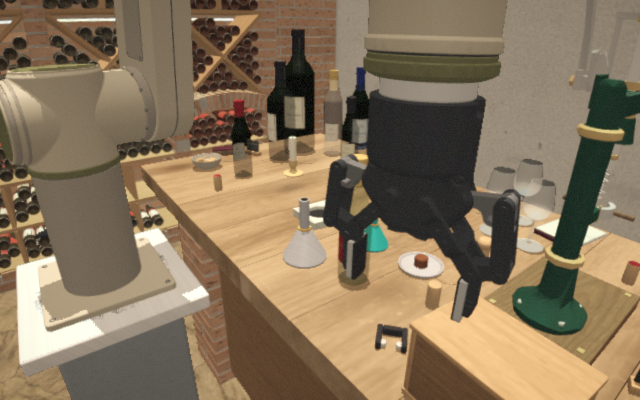

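View pics/side0.png

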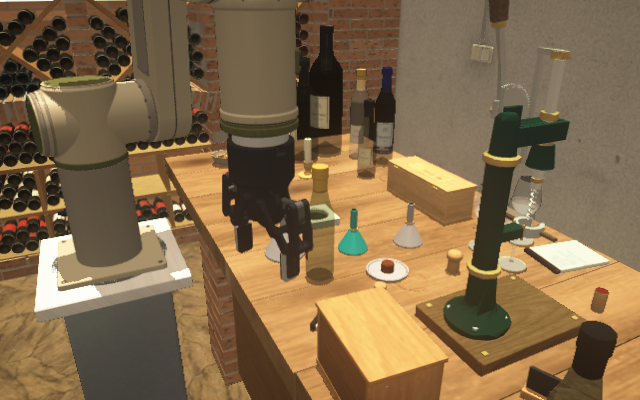

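```bash
python3 - <<'E'
from h import *
np.set_printoptions(precision=0,suppress=True)
S={n:np.load('pics/'+n+'0.npy',allow_pickle=True).item() for n in('scene','side')}
for n,l in dict(scene=dict(redb=(242,177),candle=(292,175),corkL=(217,189),funL=(304,262),turq=(375,247),saucer=(421,266),plain=(433,305),corkR=(632,282),coastL=(296,208),gold=(354,283)),side=dict(candle=(307,177),turq=(352,250),funR=(407,244),saucer=(387,270),mush=(454,272),corkR=(600,308),gold=(319,280))).items():
    for k,p in l.items(): print(n,k,onz(S[n],*p,0))
for X in([350,0,400],[350,0,600],[300,-250,500],[400,0,250],[250,-300,300],[200,450,300]): print(X,proj(S['scene'],X),proj(S['side'],X))
E
```

```text
scene redb [470. 350.   0.]
scene candle [611. 272.   0.]
scene corkL [363. 301.   0.]
scene funL [ 349. -176.    0.]
scene turq [ 510. -219.    0.]
scene saucer [ 533. -329.    0.]
scene plain [ 453. -423.    0.]
scene corkR [ 828. -627.    0.]
scene coastL [481.  52.   0.]
scene gold [ 384. -291.    0.]
side candle [616. 270.   0.]
side turq [ 511. -213.    0.]
side funR [ 645. -244.    0.]
side saucer [ 537. -323.    0.]
side mush [ 663. -393.    0.]
side corkR [ 833. -620.    0.]
side gold [ 386. -296.    0.]
[350, 0, 400] [253.  52.] [248.  66.]
[350, 0, 600] [248. -61.] [243. -32.]
[300, -250, 500] [303. -15.] [263.  27.]
[400, 0, 250] [277. 123.] [271. 129.]
[250, -300, 300] [295. 140.] [250. 152.]
[200, 450, 300] [131.  86.] [154.  84.]
```

View pics/wrist0.png

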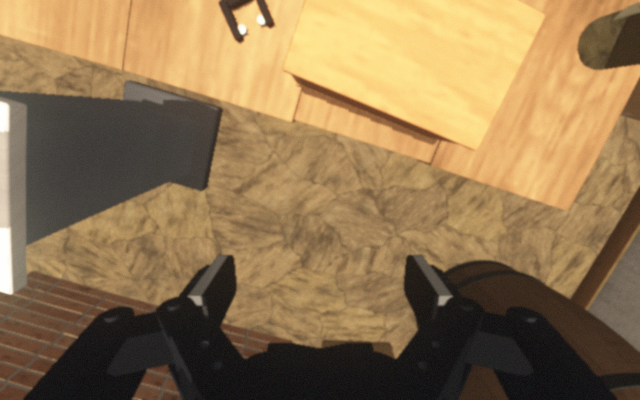

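```bash
cat >> h.py <<'E'
from scipy.spatial.transform import Rotation as Ro
def go(*ts):
    "world targets (x,y,z,yaw deg) -> tool-frame rows from present pose"
    st=status.sense(); R0=Ro.from_euler('xyz',st['tcp_rot'],degrees=True); p0=st['tool_pos']
    print('at',np.round(p0,1),np.round(st['tcp_rot'],1),'t',st['time'],'F',np.round(st['ft_force'],1),'gap',round(st['finger_gap'],1))
    for x,y,z,yaw in ts:
        d=R0.inv().apply(np.array([x,y,z])-p0)/10
        w=(R0.inv()*Ro.from_euler('xyz',[180,0,yaw],degrees=True)).as_rotvec()
        print((x,y,z,yaw),'->',np.round(d,2),np.round(w,3))
E
python3 -m handwheel '{"series": [[[0,0,-6,0,0,0,1],[0,0,-12,0,0,0,1],[0,0,-19,0,0,0,1],[6,-6,-19,0,0,0.06,1],[12,-12,-19,0,0,0.12,1],[18,-18,-19,0,0,0.18,1],[24,-24,-19,0,0,0.24,1],[30,-30,-19,0,0,0.298,1],[38,-38,-19,0,0,0.298,1],[38,-38,-19,0,0,0.298,1],[38,-38,-19,0,0,0.298,1],[38,-38,-19,0,0,0.298,1]]]}' 
python3 - <<'E'
from h import *
s=snap('wrist','w1.png'); np.save('pics/w1.npy',s,allow_pickle=True); go((430,50,420,0))
E
```

```text
time: 1.65
tool_pos: [428.5, -96.2, 421.2]
tcp_rot: [-180.0, -0.0, 0.1]
ft_force: [0.1, -1.3, -0.8]
finger_gap: 85.7
grip_force: 0.0
at [429.7 -93.5 420.9] [-179.9   -0.     0.2] t 1.7 F [-0.3  2.3 -0.6] gap 85.4
(430, 50, 420, 0) -> [  0.09 -14.35   0.13] [-0.003 -0.001  0.004]
```

View pics/w1.png

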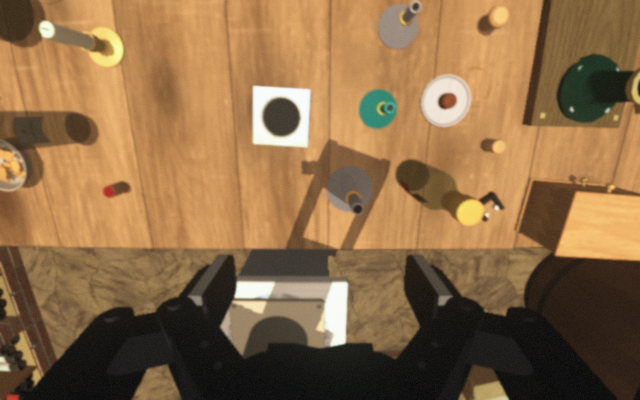

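```bash

python3 -m handwheel '{"series": [[[0,-6,0,0,0,0,1],[0,-12,0,0,0,0,1],[0,-20,0,0,0,0,1],[0,-20,0,0,0,0,1],[0,-20,0,0,0,0,1],[0,-20,0,0,0,0,1]]]}' 
python3 - <<'E'
from h import *
s=snap('wrist','w2.png'); np.save('pics/w2.npy',s,allow_pickle=True)
s=snap('scene','s2.png'); np.save('pics/s2.npy',s,allow_pickle=True)
s=snap('side','d2.png'); np.save('pics/d2.npy',s,allow_pickle=True)
a=cv2.imread('pics/s2.png');b=cv2.imread('pics/d2.png')
cv2.imwrite('pics/c2.png',np.vstack([cv2.resize(a[120:320,180:640],None,fx=1.7,fy=1.5),cv2.resize(b[120:320,180:640],None,fx=1.7,fy=1.5)]))
E
```

```text
time: 2.45
tool_pos: [427.9, 100.5, 421.2]
tcp_rot: [180.0, 0.0, -0.0]
ft_force: [0.1, -0.7, 0.3]
finger_gap: 85.5
grip_force: 0.0
```

View pics/w2.png

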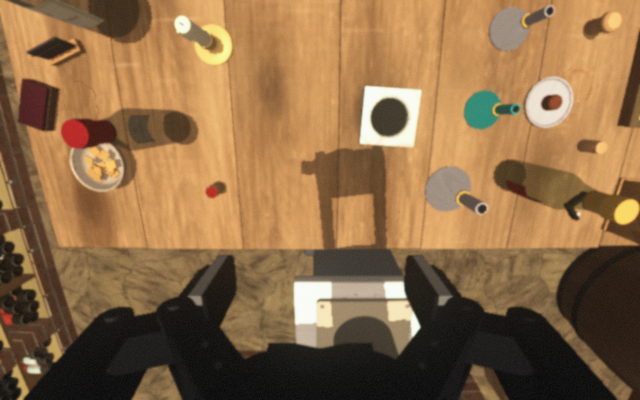

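View pics/c2.png

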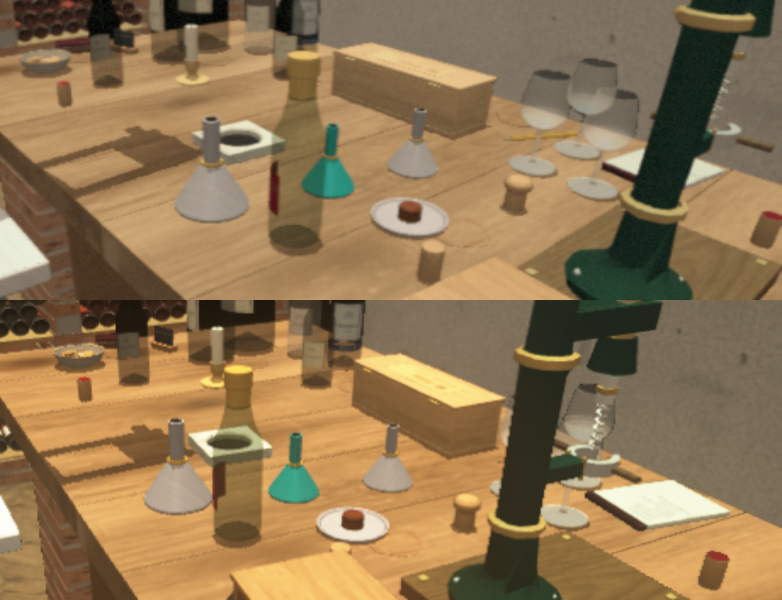

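```bash
cat > m.py <<'E'
from h import *
np.set_printoptions(precision=1,suppress=True)
W1,W2=[np.load(f'pics/{n}.npy',allow_pickle=True).item() for n in('w1','w2')]
def blob(s,lo,hi,win):
    u0,v0,u1,v1=win; hs=cv2.cvtColor(s['img'],cv2.COLOR_RGB2HSV)[v0:v1,u0:u1]
    m=cv2.inRange(hs,np.array(lo),np.array(hi))
    if lo[0]<0: m=cv2.inRange(hs,np.array([0]+list(lo[1:])),np.array(hi))|cv2.inRange(hs,np.array([180+lo[0]]+list(lo[1:])),np.array([180]+list(hi[1:])))
    c=max(cv2.findContours(m,cv2.RETR_EXTERNAL,cv2.CHAIN_APPROX_NONE)[0],key=cv2.contourArea)
    return c.reshape(-1,2)+[u0,v0]
def ctr(c): e=cv2.fitEllipse(c.astype(np.float32)); return e[0],e[1]
E
python3 - <<'E'
from m import *
for s,w in((W1,(235,70,330,165)),(W2,(340,70,440,165))):
    c=blob(s,(0,0,150),(180,70,255),w)
    q=cv2.approxPolyDP(c.astype(np.float32),6,True).reshape(-1,2)
    P=np.array([onz(s,u,v,18) for u,v in q]); print('coaster',len(q),q.tolist(),P[:,:2].tolist(),P.mean(0))
    rect=cv2.minAreaRect(np.array([onz(s,u,v,18)[:2] for u,v in c],np.float32)); print(rect)
    c=blob(s,(0,0,0),(180,255,70),w); e=ctr(c); print('well',e, onz(s,*e[0],12))
def both(name,lo,hi,w1,w2):
    try:
        a=ctr(blob(W1,lo,hi,w1));b=ctr(blob(W2,lo,hi,w2)); print(name,a,b,tri(W1,a[0],W2,b[0]))
    except Exception as e: print(name,e)
red=((-10,120,60),(10,255,255))
both('corktop',*red,(95,178,117,200),(198,180,222,202))
both('turq',(75,100,50),(100,255,255),(350,80,400,135),(455,80,525,135))
both('saucer',(0,0,140),(180,75,255),(415,65,480,135),(520,65,580,135))
both('knob',(-10,100,30),(12,255,200),(430,85,465,115),(535,85,568,115))
both('candletop',(0,0,150),(180,70,255),(38,18,65,45),(170,10,195,38))
both('candlefoot',(20,100,120),(32,255,255),(85,20,130,72),(190,20,240,72))
for k,s,w in(('rb',W2,(50,110,90,155)),):
    e=ctr(blob(s,*red,w));print(k,e,onz(s,*e[0],243))
for n,p in(('funR',((398,27),(509,28))),('funL',((350,188),(447,188))),('funRtop',((416,6),(549,11))),('funLtop',((356,208),(481,208)))): print(n,tri(W1,p[0],W2,p[1]))
E
```

```text
coaster 4 [[253.0, 86.0], [253.0, 142.0], [306.0, 146.0], [310.0, 90.0]] [[555.2645009431125, 21.707707481519947], [457.9437360335613, 27.44390278836498], [450.7079125992286, -70.7204739475086], [548.51758306943, -78.73314730916196]] [503.1 -25.1  18. ]
((502.99945068359375, -25.30712890625), (103.60173034667969, 102.66622161865234), 86.59388732910156)
well ((281.09136962890625, 116.67314910888672), (30.658140182495117, 33.02338790893555)) [503.  -25.4  12. ]
coaster 4 [[365.0, 86.0], [359.0, 142.0], [411.0, 146.0], [421.0, 91.0]] [[554.6681534169915, 20.436954663071702], [457.43974230693584, 27.42822348303828], [450.50566468894397, -69.95659266161984], [547.1482020500357, -79.55704878742195]] [502.4 -25.4  18. ]
((502.32568359375, -25.729515075683594), (102.62830352783203, 102.01423645019531), 86.4517822265625)
well ((388.1451721191406, 116.9571762084961), (30.189603805541992, 33.433868408203125)) [502.3 -25.1  12. ]
corktop ((108.5429916381836, 191.4253387451172), (10.314821243286133, 12.360686302185059)) ((211.21142578125, 191.5516357421875), (11.081689834594727, 12.09642887115478
[... 744 characters left out ...]
(14.308924674987793, 17.40667152404785)) ((182.24942016601562, 24.42745590209961), (15.31302547454834, 17.38616371154785)) (array([625.2, 286.9, 124.5]), [0.3, 0.3])
candlefoot ((105.71136474609375, 46.90703201293945), (32.732479095458984, 38.972618103027344)) ((213.42376708984375, 44.54500961303711), (34.455589294433594, 39.0123176574707)) (array([625.7, 286.7,   3.2]), [0.3, 0.3])
rb ((76.2350082397461, 132.73915100097656), (30.16375732421875, 31.847185134887695)) [488.5 369.4 243. ]
funR (array([ 654.3, -230.5,    4.8]), [0.8, 0.8])
funL (array([ 365.6, -157.2,   -2.1]), [0.3, 0.3])
funRtop (array([ 654.8, -231.4,   99. ]), [0.7, 0.7])
funLtop (array([ 367.4, -152.7,  135.9]), [0.4, 0.4])
```

```bash

python3 -m handwheel '{"series": [[[1.2,-5.4,0,0,0,0,1],[2.4,-10.8,2,0,0,0,1],[3.6,-16,4,0,0,0,1],[4.8,-21.5,6,0,0,0,1],[6,-26.9,8,0,0,0,1],[6,-26.9,9,0,0,0,1],[6,-26.9,9,0,0,0,1],[6,-26.9,9,0,0,0,1]]]}' 
python3 - <<'E'
from m import *
s=snap('wrist','w3.png'); np.save('pics/w3.npy',s,allow_pickle=True)
p=proj(s,[488.5,369.4,243]);print(p)
u,v=p.astype(int); red=((-10,120,60),(10,255,255))
a=ctr(blob(s,*red,(u-70,v-70,u+70,v+70)));b=ctr(blob(W2,*red,(50,110,90,155)))
print(a,tri(s,a[0],W2,b[0]),onz(s,*a[0],243)); go((488.5,369.4,186,0))
E
```

```text
time: 3.6
tool_pos: [488.7, 368.9, 333.1]
tcp_rot: [-179.9, -0.1, -0.1]
ft_force: [-0.0, -0.1, 0.0]
finger_gap: 85.6
grip_force: 0.0
[319.1 210.2]
((314.6920166015625, 205.47450256347656), (36.77317428588867, 45.2227668762207)) (array([489.5, 373.6, 237.2]), [1.4, 1.4]) [492.6 373.  243. ]
at [488.7 369.1 333.5] [-179.9   -0.2   -0.1] t 3.65 F [-0.2  0.1  0.9] gap 85.1
(488.5, 369.4, 186, 0) -> [-0.1 -0.  14.8] [-0. -0. -0.]
```

View pics/w3.png

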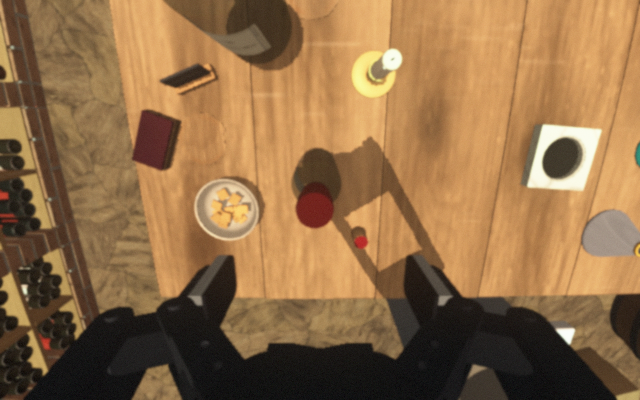

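```bash

python3 -m handwheel '{"series": [[[0.1,-0.35,4,0,0,0,1],[0.1,-0.35,8,0,0,0,1],[0.1,-0.35,12,0,0,0,1],[0.1,-0.35,14.7,0,0,0,1],[0.1,-0.35,14.7,0,0,0,1],[0.1,-0.35,14.7,0,0,0,0.55],[0.1,-0.35,14.7,0,0,0,0.3],[0.1,-0.35,14.7,0,0,0,0.1],[0.1,-0.35,14.7,0,0,0,0.1],[0.1,-0.35,14.7,0,0,0,0.1],[0.1,-0.35,14.7,0,0,0,0.1],[0.1,-0.35,14.7,0,0,0,0.1]]]}' 60
python3 - <<'E'
from m import *
s=status.sense();print(s['grip_force'])
s=snap('wrist','w4.png')
go((502.6,-25.3,240,0))
E
```

```text
time: 5.15
tool_pos: [489.7, 374.0, 186.0]
tcp_rot: [-179.9, -0.1, -0.0]
ft_force: [-0.4, -0.8, 5.9]
finger_gap: 29.8
grip_force: 59.8
59.83982026576996
at [489.7 374.  186. ] [-179.9   -0.1   -0. ] t 5.2 F [ 0.2 -1.3  5.9] gap 29.9
(502.6, -25.3, 240, 0) -> [ 1.3 39.9 -5.4] [-0. -0. -0.]
```

View pics/w4.png

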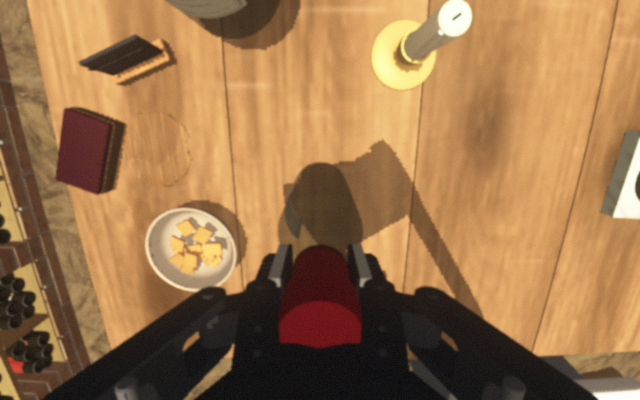

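```bash

python3 - <<'E'
from m import *
s=snap('wrist'); print([onz(s,320,v,243) for v in (304,307,310)])
E
python3 -m handwheel '{"series": [[[0,0,-0.7,0,0,0,0.1],[0,0,-2,0,0,0,0.1],[0,0,-4.2,0,0,0,0.1],[0,0,-6.2,0,0,0,0.1],[0,0.6,-7,0,0,0,0.1],[0.1,2,-7,0,0,0,0.1],[0.2,4.5,-7,0,0,0,0.1],[0.4,8,-7,0,0,0,0.1],[0.6,12,-7,0,0,0,0.1],[0.8,16,-7,0,0,0,0.1],[0.9,20,-7,0,0,0,0.1],[1,24,-7,0,0,0,0.1]]]}' 
python3 -m handwheel '{"series": [[[0.1,4,0,0,0,0,0.1],[0.2,7.5,0,0,0,0,0.1],[0.3,10.5,0,0,0,0,0.1],[0.3,13,0,0,0,0,0.1],[0.3,14.5,0,0,0,0,0.1],[0.3,15.4,0,0,0,0,0.1],[0.3,15.8,0,0,0,0,0.1],[0.3,15.9,0,0,0,0,0.1],[0.3,15.9,0,0,0,0,0.1]]]}' 
python3 - <<'E'
from m import *
s=snap('scene','s5.png'); np.save('pics/s5.npy',s,allow_pickle=True)
d=snap('side','d5.png'); np.save('pics/d5.npy',d,allow_pickle=True)
for q in(s,d):
  for z in(70,100,205,255):print(proj(q,[502.6,-25.3,z]),end=' ')
w=snap('wrist'); print([onz(w,320,v,313) for v in (304,307,310)])
go((502.6,-25.3,192,0))
cv2.imwrite('pics/c5.png',cv2.cvtColor(np.hstack([cv2.resize(s['img'][60:260,230:430],None,fx=2,fy=3),cv2.resize(d['img'][60:260,210:410],None,fx=2,fy=3)]),cv2.COLOR_RGB2BGR))
E
```

```text
[array([503.6, 373.7, 243. ]), array([502.4, 373.7, 243. ]), array([501.2, 373.7, 243. ])]
time: 6.75
tool_pos: [498.0, 131.4, 253.0]
tcp_rot: [180.0, 0.1, -0.0]
ft_force: [0.7, -0.4, -7.9]
finger_gap: 29.9
grip_force: 60.2
time: 7.88
tool_pos: [501.9, -24.8, 254.3]
tcp_rot: [-180.0, -0.0, 0.0]
ft_force: [0.1, 0.3, -7.1]
finger_gap: 29.5
grip_force: 60.4
[320.1 191. ] [320.2 179.7] [320.7 138. ] [320.9 116.9] [314.3 194.8] [314.3 184. ] [314.4 144.6] [314.4 124.8] [array([517.2, -25. , 313. ]), array([516. , -25.1, 313. ]), array([514.8, -25.1, 313. ])]
at [501.9 -24.9 254.3] [-180.   -0.    0.] t 8.025 F [ 0.2 -0.8 -7.5] gap 30.0
(502.6, -25.3, 192, 0) -> [0.1 0.  6.2] [-0. -0.  0.]
```

View pics/c5.png

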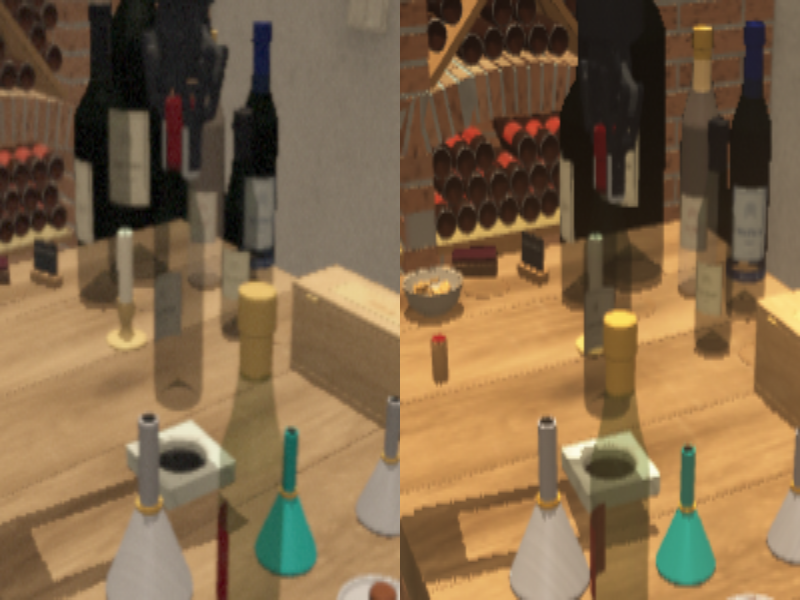

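```bash

python3 -m handwheel '{"series": [[[0.1,0,0.6,0,0,0,0.1],[0.2,0,1.6,0,0,0,0.1],[0.3,0.05,2.8,0,0,0,0.1],[0.3,0.05,4,0,0,0,0.1],[0.3,0.05,4.8,0,0,0,0.1],[0.3,0.05,5.4,0,0,0,0.1],[0.3,0.05,5.8,0,0,0,0.1],[0.3,0.05,6.1,0,0,0,0.1],[0.3,0.05,6.2,0,0,0,0.1],[0.3,0.05,6.2,0,0,0,0.1]]]}' 
python3 - <<'E'
from m import *
s=snap('scene'); d=snap('side')
w=snap('wrist'); go((502.6,-25.3,192,0))
cv2.imwrite('pics/c6.png',cv2.cvtColor(np.hstack([cv2.resize(s['img'][60:260,230:430],None,fx=2,fy=3),cv2.resize(d['img'][60:260,210:410],None,fx=2,fy=3)]),cv2.COLOR_RGB2BGR))
E
```

```text
time: 9.28
tool_pos: [505.0, -25.8, 192.5]
tcp_rot: [180.0, -0.0, -0.0]
ft_force: [0.2, -0.3, -7.8]
finger_gap: 29.4
grip_force: 60.4
at [505.  -25.9 192.6] [180.  -0.  -0.] t 9.425 F [ 0.4 -0.3 -7.6] gap 30.0
(502.6, -25.3, 192, 0) -> [-0.2 -0.1  0.1] [ 0. -0. -0.]
```

View pics/c6.png

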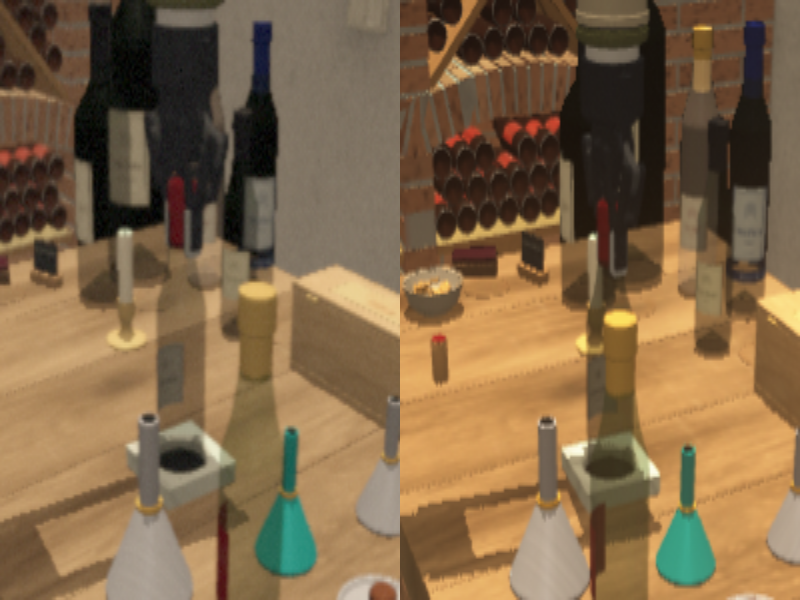

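```bash

python3 -m handwheel '{"series": [[[0,0,0.1,0,0,0,0.1],[0,0,0.15,0,0,0,0.1],[0,0,0.2,0,0,0,0.1],[0,0,0.2,0,0,0,0.1],[0,0,0.2,0,0,0,0.1]]]}' 
```

```text
time: 10.05
tool_pos: [505.7, -26.0, 192.0]
tcp_rot: [180.0, -0.1, -0.0]
ft_force: [-2.2, 0.3, 5.4]
finger_gap: 30.0
grip_force: 61.7
```

```bash

python3 -m handwheel '{"series": [[[0,0,0,0,0,0,0.3],[0,0,0,0,0,0,0.5],[0,0,0,0,0,0,0.8],[0,0,0,0,0,0,0.8],[0,0,-3,0,0,0,0.8],[0,0,-8,0,0,0,0.8],[1,-3,-9,0,0,0,0.8],[3,-8,-9,0,0,0,0.8],[6,-14,-9,0,0,0,0.8],[8,-20,-9,0,0,0,0.8],[10,-26,-8,0,0,0,0.8],[12,-31.3,-5,0,0,0,0.8]]]}' 
python3 -m handwheel '{"series": [[[0,0,0,0,0,0,0.8],[0,0,0,0,0,0,0.8]]]}'
python3 - <<'E'
from m import *
s=snap('wrist','w7.png'); np.save('pics/w7.npy',s,allow_pickle=True)
p=proj(s,[625.5,286.8,131]); print(p); u,v=p.astype(int)
a=ctr(blob(s,(0,0,150),(180,70,255),(u-25,v-25,u+25,v+25))); print(a,onz(s,*a[0],131))
go((625.5,286.8,76,0))
d=snap('side','d7.png')
E
```

```text
time: 11.55
tool_pos: [623.9, 283.1, 245.5]
tcp_rot: [-179.9, -0.2, 0.0]
ft_force: [1.5, 0.4, 0.8]
finger_gap: 68.0
grip_force: 0.0
time: 11.8
tool_pos: [622.2, 280.2, 243.3]
tcp_rot: [180.0, 0.1, 0.0]
ft_force: [-0.2, -1.0, 0.6]
finger_gap: 68.5
grip_force: 0.0
[312.2 198.7]
((305.80682373046875, 186.78848266601562), (3.617920160293579, 9.367616653442383)) [636.7 292.5 131. ]
at [622.8 279.7 244.8] [180.   -0.1  -0. ] t 11.85 F [-1.5 -1.   0.8] gap 68.1
(625.5, 286.8, 76, 0) -> [ 0.2 -0.7 16.9] [ 0. -0. -0.]
```

View pics/w7.png

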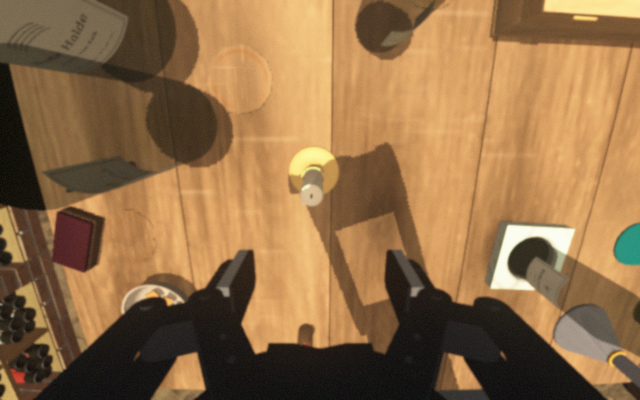

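```bash

python3 -m handwheel '{"series": [[[0.3,-0.7,4,0,0,0,0.8],[0.3,-0.7,9,0,0,0,0.8],[0.3,-0.7,14,0,0,0,0.8],[0.3,-0.7,16.9,0,0,0,0.8],[0.3,-0.7,16.9,0,0,0,0.6],[0.3,-0.7,16.9,0,0,0,0.4],[0.3,-0.7,16.9,0,0,0,0.05],[0.3,-0.7,16.9,0,0,0,0.05],[0.3,-0.7,16.9,0,0,0,0.05],[0.3,-0.7,16.9,0,0,0,0.05]]]}' 40
python3 - <<'E'
from m import *
d=np.load('pics/d2.npy',allow_pickle=True).item()
for p in((388,190),(470,222)):print('box',onz(d,*p,0))
for s,w in((W1,(235,70,330,165)),(W2,(340,70,440,165))):
    c=blob(s,(0,0,150),(180,70,255),w)
    P=np.array([onz(s,u,v,18)[:2] for u,v in c],np.float32); ctr0=np.array(cv2.minAreaRect(P)[0]); a=np.deg2rad(-4); Rm=np.array([[np.cos(a),np.sin(a)],[-np.sin(a),np.cos(a)]])
    Q=(P-ctr0)@Rm.T; out=[];off=[]
    for ax in(0,1):
        for sg in(1,-1):
            q=Q[(sg*Q[:,ax]>40)&(abs(Q[:,1-ax])<38)]
            k,b=np.polyfit(q[:,1-ax],q[:,ax],1); out.append(np.rad2deg(np.arctan(k))*(-1 if ax==0 else 1)-4); off.append(b)
    print(ctr0,np.array(out),np.array(off), ctr0+Rm.T@[(off[0]+off[1])/2,(off[2]+off[3])/2])
go((616.4,-33.4,130,0))
E
```

```text
time: 13.15
tool_pos: [627.5, 288.1, 78.4]
tcp_rot: [-179.9, -0.3, -0.0]
ft_force: [1.1, 0.3, 5.9]
finger_gap: 21.5
grip_force: 39.5
box [793.   64.4   0. ]
box [ 866.2 -215.8    0. ]
[503.  -25.3] [-3.5 -3.5 -2.6 -3.6] [ 50.4 -50.   51.6 -50.9] [503.2 -25. ]
[502.3 -25.7] [-3.9 -2.8 -3.3 -3.4] [ 50.1 -49.5  50.4 -50.3] [502.6 -25.7]
at [627.5 288.1  78.4] [-179.9   -0.3   -0. ] t 13.15 F [1.1 0.3 5.9] gap 21.5
(616.4, -33.4, 130, 0) -> [-1.1 32.1 -5.2] [-0. -0. -0.]
```

```bash

python3 -m handwheel '{"series": [[[0,0,-1,0,0,0,0.05],[0,0,-3,0,0,0,0.05],[0,1,-5,0,0,0,0.05],[-0.1,3,-5,0,0,0,0.05],[-0.2,6.5,-5,0,0,0,0.05],[-0.3,11,-5,0,0,0,0.05],[-0.4,16,-5,0,0,0,0.05],[-0.6,21,-5,0,0,0,0.05],[-0.8,25,-5,0,0,0,0.05],[-0.9,28,-5,0,0,0,0.05],[-0.95,30.5,-5,0,0,0,0.05],[-0.95,32,-5,0,0,0,0.05]]]}'
python3 -m handwheel '{"series": [[[0,0,0,0,0,0,0.05],[0,0,0,0,0,0,0.05]]]}'
python3 - <<'E'
from m import *
s=snap('wrist'); np.save('pics/w8.npy',s,allow_pickle=True)
cand=blob(s,(20,80,100),(34,255,255),(230,150,420,330)); print('foot box',cv2.boundingRect(cand.astype(np.int32)),ctr(cand))
sc=snap('scene','s8.png');np.save('pics/s8.npy',sc,allow_pickle=True); sd=snap('side','d8.png');np.save('pics/d8.npy',sd,allow_pickle=True)
for q in (sc,sd): print(proj(q,[616.7,-31.9,50]))
go((618,-32,78,0))
E
```

```text
time: 14.65
tool_pos: [614.9, -35.0, 124.4]
tcp_rot: [180.0, 0.0, -0.1]
ft_force: [-0.1, 0.6, -3.3]
finger_gap: 21.4
grip_force: 39.5
time: 14.9
tool_pos: [615.7, -31.9, 124.7]
tcp_rot: [-180.0, 0.0, 0.0]
ft_force: [0.4, 0.1, -2.6]
finger_gap: 21.5
grip_force: 39.5Traceback (most recent call last):
  File "<stdin>", line 3, in <module>
  File "m.py", line 10, in ctr
    def ctr(c): e=cv2.fitEllipse(c.astype(np.float32)); return e[0],e[1]
                  ~~~~~~~~~~~~~~^^^^^^^^^^^^^^^^^^^^^^
cv2.error: OpenCV(4.12.0) /io/opencv/modules/imgproc/src/shapedescr.cpp:361: error: (-201:Incorrect size of input array) There should be at least 5 points to fit the ellipse in function 'fitEllipseNoDirect'
```

```bash

python3 - <<'E'
from m import *
s=np.load('pics/w8.npy',allow_pickle=True).item(); p=proj(s,[614.5,-32,48]);print(p)
u,v=p.astype(int); 
hs=cv2.cvtColor(s['img'],cv2.COLOR_RGB2HSV)
m=cv2.inRange(hs,(20,80,100),(36,255,255)); m[:,:240]=0;m[:,400:]=0
n,l,st,c=cv2.connectedComponentsWithStats(m); print([(a.tolist(),b) for a,b in zip(st[1:],c[1:]) if a[4]>60])
cv2.imwrite('pics/w8.png',cv2.cvtColor(s['img'],cv2.COLOR_RGB2BGR))
E
```

```text
[319.6 216.4]
[]
```

View pics/w8.png

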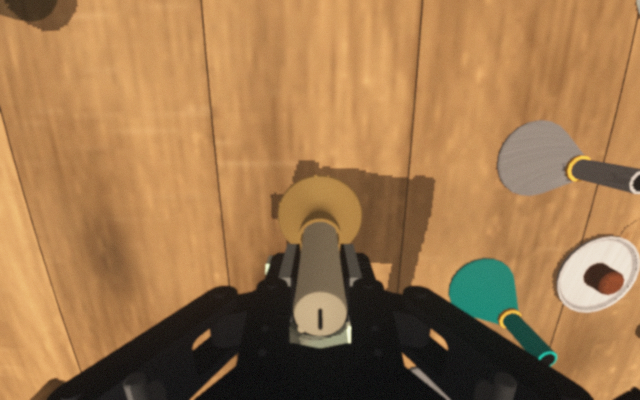

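```bash

python3 -m handwheel '{"series": [[[0.1,0,1,0,0,0,0.05],[0.2,0,2.4,0,0,0,0.05],[0.2,0,3.6,0,0,0,0.05],[0.2,0,4.3,0,0,0,0.05],[0.2,0,4.6,0,0,0,0.05],[0.2,0,4.75,0,0,0,0.05],[0.2,0,4.75,0,0,0,0.05]]]}'
```

```text
time: 15.82
tool_pos: [618.5, -32.6, 78.6]
tcp_rot: [180.0, -0.1, -0.0]
ft_force: [-2.9, 1.3, 4.4]
finger_gap: 21.6
grip_force: 40.2
```

```bash

python3 -m handwheel '{"series": [[[0,0,0,0,0,0,0.3],[0,0,0,0,0,0,0.55],[0,0,0,0,0,0,0.6],[0,0,-4,0,0,0,0.6],[0,0,-9,0,0,0,0.6],[-1,4,-9,0,0,0,0.6],[-2.5,9,-9,0,0,0,0.5],[-4.5,15,-9,0,0,0,0.5],[-6.5,21,-9,0,0,0,0.5],[-8,26,-9,0,0,0,0.5],[-8.4,29,-9,0,0,0,0.5],[-8.4,29.3,-9,0,0,0,0.5]]]}'
python3 -m handwheel '{"series": [[[0,0,0,0,0,0,0.5],[0,0,0,0,0,0,0.5]]]}'
python3 - <<'E'
from m import *
s=snap('wrist','w9.png'); np.save('pics/w9.npy',s,allow_pickle=True)
p=proj(s,[533.3,-325.2,8]);u,v=p.astype(int);print(p)
c=blob(s,(0,0,130),(180,75,255),(u-80,max(v-80,0),u+80,v+60)); a=ctr(c);print('saucer',a,cv2.boundingRect(c.astype(np.int32)),onz(s,*a[0],8))
print(proj(s,[533.3,-325.2,26]))
b=ctr(blob(s,(-10,100,20),(14,255,200),(u-30,v-30,u+30,v+30)));print('knob',b,onz(s,*b[0],26),onz(s,*b[0],15))
go((533.3,-325.2,8,0))
E
```

```text
time: 17.32
tool_pos: [533.0, -327.8, 167.2]
tcp_rot: [180.0, 0.0, -0.2]
ft_force: [-0.2, 1.5, -0.1]
finger_gap: 42.8
grip_force: 0.0
time: 17.58
tool_pos: [534.2, -324.3, 167.2]
tcp_rot: [-180.0, 0.0, 0.1]
ft_force: [-0.3, 0.6, 0.4]
finger_gap: 42.6
grip_force: 0.0
[320.4 190.5]
saucer ((323.03656005859375, 189.0516815185547), (81.0601577758789, 83.37812805175781)) (281, 148, 85, 83) [ 534.9 -328.     8. ]
[320.5 194.9]
knob ((323.286376953125, 192.2349853515625), (24.39399528503418, 27.168132781982422)) [ 536.1 -328.    26. ] [ 533.3 -328.2   15. ]
at [ 534.3 -324.3  167.3] [-180.    -0.     0.1] t 17.625 F [ 0.5  0.3 -0.4] gap 42.9
(533.3, -325.2, 8, 0) -> [-0.1  0.1 15.9] [-0. -0.  0.]
```

```bash

python3 -m handwheel '{"series": [[[0.07,0.3,5,0,0,0,0.5],[0.07,0.3,10,0,0,0,0.5],[0.07,0.3,14,0,0,0,0.5],[0.07,0.3,15.5,0,0,0,0.5],[0.07,0.3,16.2,0,0,0,0.5],[0.07,0.3,16.2,0,0,0,0.4],[0.07,0.3,16.2,0,0,0,0.1],[0.07,0.3,16.2,0,0,0,0.1],[0.07,0.3,16.2,0,0,0,0.1],[0.07,0.3,16.2,0,0,0,0.1]]]}' 50
```

```text
time: 18.88
tool_pos: [535.8, -329.5, 7.5]
tcp_rot: [179.9, -0.2, -0.0]
ft_force: [-0.4, 0.7, 6.7]
finger_gap: 26.3
grip_force: 50.1
```

```bash

python3 -m handwheel '{"series": [[[0,0,-1,0,0,0,0.1],[0,0,-4,0,0,0,0.1],[0,0,-9,0,0,0,0.1],[0,0,-15,0,0,0,0.1],[0,0,-21,0,0,0,0.1],[0,0,-26,0,0,0,0.1],[0,0,-29,0,0,0,0.1],[0,-1,-29.5,0,0,0,0.1],[-0.3,-4,-29.5,0,0,0,0.1],[-0.6,-8,-29.5,0,0,0,0.1],[-0.9,-13,-29.5,0,0,0,0.1],[-1.2,-18,-29.5,0,0,0,0.1]]]}'
python3 -m handwheel '{"series": [[[-0.3,-5,0,0,0,0,0.1],[-0.6,-10,0,0,0,0,0.1],[-0.9,-15,0,0,0,0,0.1],[-1.2,-20,0,0,0,0,0.1],[-1.3,-23,0,0,0,0,0.1],[-1.3,-24.5,0,0,0,0,0.1],[-1.3,-25,0,0,0,0,0.1],[-1.3,-25,0,0,0,0,0.1]]]}'
python3 - <<'E'
from m import *
s=snap('wrist','w10.png'); np.save('pics/w10.npy',s,allow_pickle=True)
go((510.2,100.5,7.5,0))
E
```

```text
time: 20.38
tool_pos: [521.2, -146.3, 297.9]
tcp_rot: [-179.9, 0.2, -0.0]
ft_force: [0.6, -0.0, -1.7]
finger_gap: 26.2
grip_force: 49.5
time: 21.38
tool_pos: [509.5, 100.9, 299.8]
tcp_rot: [180.0, 0.0, -0.0]
ft_force: [-0.3, 0.1, -1.2]
finger_gap: 25.9
grip_force: 49.5
at [509.6 100.6 300. ] [180.    0.   -0.1] t 21.425 F [-0.7 -0.5 -1.4] gap 26.3
(510.2, 100.5, 7.5, 0) -> [ 0.1 -0.  29.2] [ 0.  0. -0.]
```

```bash

python3 -m handwheel '{"series": [[[0,0,3,0,0,0,0.1],[0,0,8,0,0,0,0.1],[0,0,14,0,0,0,0.1],[0,0,20,0,0,0,0.1],[0,0,25,0,0,0,0.1],[0,0,27,0,0,0,0.1],[0,0,27.5,0,0,0,0.1],[0,0,27.5,0,0,0,0.1],[0,0,27.5,0,0,0,0.1]]]}'
python3 - <<'E'
from m import *
s=snap('wrist','w11.png'); np.save('pics/w11.npy',s,allow_pickle=True)
st=status.sense();z=st['tool_pos'][2]-7.5;print(st['tool_pos'],z)
p=proj(s,[510.2,100.5,z+8]);print(p)
c=blob(s,(0,0,120),(180,75,255),(200,100,440,330)); print(cv2.boundingRect(c.astype(np.int32)))
P=np.array([onz(s,u,v,z+8)[:2] for u,v in c]); P=P[P[:,0]>st['tool_pos'][0]+8]
from scipy.optimize import least_squares
f=least_squares(lambda q:np.hypot(*(P-q[:2]).T)-46,[510,100],loss='soft_l1');print('saucer',f.x,np.abs(f.fun).mean(),len(P))
c=blob(s,(0,0,120),(180,75,255),(455,60,640,330)); print(cv2.boundingRect(c.astype(np.int32)));q=cv2.approxPolyDP(c.astype(np.float32),6,True).reshape(-1,2)
for u,v in q: print((u,v),onz(s,u,v,18)[:2])
E
```

```text
time: 22.55
tool_pos: [511.1, 101.3, 27.0]
tcp_rot: [-180.0, -0.2, -0.0]
ft_force: [0.9, 0.0, -0.6]
finger_gap: 26.3
grip_force: 49.5
[511.  101.4  27. ] 19.473421377773455
[320.9 263. ]
(238, 184, 165, 108)
saucer [506.9 101.1] 8.445211279854224 293
(455, 173, 183, 157)
(np.float32(456.0), np.float32(173.0)) [558.1  28.8]
(np.float32(466.0), np.float32(192.0)) [547.7  21.8]
(np.float32(455.0), np.float32(302.0)) [478.  18.]
(np.float32(495.0), np.float32(329.0)) [457.1 -11.4]
(np.float32(526.0), np.float32(329.0)) [456.5 -32.3]
(np.float32(521.0), np.float32(310.0)) [471.2 -25.6]
(np.float32(494.0), np.float32(305.0)) [475.3  -7.2]
(np.float32(478.0), np.float32(291.0)) [485.6   4.8]
(np.float32(472.0), np.float32(270.0)) [500.1  10.9]
(np.float32(495.0), np.float32(227.0)) [527.3   2. ]
(np.float32(536.0), np.float32(208.0)) [538.6 -19.7]
(np.float32(579.0), np.float32(227.0)) [527.1 -48.4]
(np.float32(594.0), np.float32(255.0)) [509.  -63.2]
(np.float32(582.0), np.float32(286.0)) [487.8 -61.6]
(np.float32(599.0), np.float32(290.0)) [484.6 -74.1]
(np.float32(636.0), np.float32(188.0)) [550.4 -77. ]
(np.float32(466.0), np.float32(174.0)) [557.6  23.3]
(np.float32(466.0), np.float32(182.0)) [553.2  22.7]
```

View pics/w11.png

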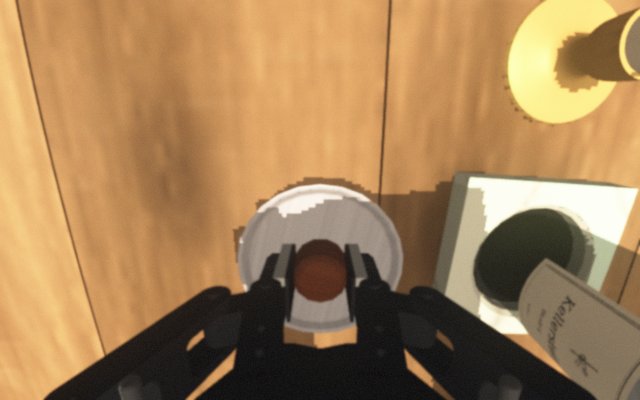

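```bash

python3 - <<'E'
from m import *
s=np.load('pics/w11.npy',allow_pickle=True).item()
for z in (25,27.5):print(onz(s,320,184,z)-[46,0,0],onz(s,238.5,255,z),onz(s,402.5,255,z),'knobtop',onz(s,320,271,z+18))
go((510.2,100.5,7.5,0))
E
```

```text
[507.6 101.   25. ] [513.7 145.8  25. ] [513.7  55.6  25. ] knobtop [514.2 101.   43. ]
[508.1 101.   27.5] [514.9 145.1  27.5] [515.   56.4  27.5] knobtop [515.6 101.   45.5]
at [511.  101.4  27. ] [-180.    -0.2   -0. ] t 22.6 F [ 0.7 -1.3 -1. ] gap 26.1
(510.2, 100.5, 7.5, 0) -> [-0.1  0.1  1.9] [-0. -0. -0.]
```

```bash

python3 -m handwheel '{"series": [[[0,0,0.8,0,0,0,0.1],[0,0,1.5,0,0,0,0.1],[0,0,1.9,0,0,0,0.1],[0,0,2.1,0,0,0,0.1],[0,0,2.1,0,0,0,0.1]]]}'
python3 -m handwheel '{"series": [[[0,0,0,0,0,0,0.1]]]}'
```

```text
time: 23.22
tool_pos: [509.2, 101.5, 7.2]
tcp_rot: [180.0, 0.1, 0.0]
ft_force: [-22.1, -3.0, 39.9]
finger_gap: 26.3
grip_force: 54.4
time: 23.35
tool_pos: [509.2, 101.5, 7.3]
tcp_rot: [180.0, 0.1, 0.0]
ft_force: [-20.9, -2.9, 40.1]
finger_gap: 26.5
grip_force: 54.4
```

```bash

python3 -m handwheel '{"series": [[[0,0,-0.15,0,0,0,0.1],[0,0,-0.15,0,0,0,0.1],[0,0,-0.15,0,0,0,0.35],[0,0,-0.15,0,0,0,0.5],[0,0,-0.15,0,0,0,0.5],[0,0,-3,0,0,0,0.5],[0,0,-9,0,0,0,0.6],[0,0,-15,0,0,0,0.6],[0,0,-21,0,0,0,0.6],[0,0,-27,0,0,0,0.6]]]}'
python3 - <<'E'
from m import *
from scipy.optimize import least_squares
s=snap('wrist','w12.png'); np.save('pics/w12.npy',s,allow_pickle=True)
p=proj(s,[510,100.5,8]);u,v=p.astype(int);print(p)
c=blob(s,(0,0,120),(180,75,255),(u-55,max(v-55,0),u+55,v+55)); a=ctr(c);print('saucer',a,cv2.boundingRect(c.astype(np.int32)),onz(s,*a[0],8))
b=ctr(blob(s,(-10,100,20),(14,255,200),(u-22,v-22,u+22,v+22)));print('knob',b,onz(s,*b[0],26),onz(s,*b[0],15))
go((654.5,-231,260,0))
E
```

```text
time: 24.6
tool_pos: [509.3, 101.4, 276.1]
tcp_rot: [-180.0, -0.0, -0.0]
ft_force: [0.8, -0.3, -1.1]
finger_gap: 51.5
grip_force: 0.0
[320.2 170.6]
saucer ((319.56298828125, 172.40135192871094), (61.7838020324707, 62.936012268066406)) (288, 141, 64, 63) [507.4 101.4   8. ]
knob ((319.62445068359375, 174.3721160888672), (17.656230926513672, 19.252077102661133)) [508.1 101.3  26. ] [506.  101.3  15. ]
at [512.5 101.7 285.9] [-179.9   -0.7   -0. ] t 24.65 F [ 0.4 -0.5  7.3] gap 51.1
(654.5, -231, 260, 0) -> [14.2 33.3  2.7] [-0. -0. -0.]
```

```bash

python3 -m handwheel '{"series": [[[1,2,-0.5,0,0,0,0.6],[3,6,-0.5,0,0,0,0.6],[5,11,-0.5,0,0,0,0.6],[7.5,17,-0.5,0,0,0,0.6],[10,23,-0.5,0,0,0,0.6],[12.5,29,0,0,0,0,0.6],[14.4,33.2,4,0,0,0,0.6],[14.4,33.2,8,0,0,0,0.6],[14.4,33.2,8,0,0,0,0.6],[14.4,33.2,8,0,0,0,0.6],[14.4,33.2,8,0,0,0,0.6]]]}'
python3 - <<'E'
from m import *
s=snap('wrist','w13.png'); np.save('pics/w13.npy',s,allow_pickle=True)
print('pred',proj(s,[654.5,-231,0]),proj(s,[654.5,-231,50]),proj(s,[654.5,-231,100]))
hs=cv2.cvtColor(s['img'],cv2.COLOR_RGB2HSV); g=cv2.inRange(hs,(0,0,0),(180,60,210)); u,v=proj(s,[654.5,-231,0]).astype(int)
g2=np.zeros_like(g); g2[max(v-60,0):v+45,u-60:u+60]=g[max(v-60,0):v+45,u-60:u+60]
c=max(cv2.findContours(g2,cv2.RETR_EXTERNAL,cv2.CHAIN_APPROX_NONE)[0],key=cv2.contourArea);print(cv2.boundingRect(c))
y=blob(s,(18,110,90),(34,255,255),(u-40,v-10,u+40,v+50)); print('collar',cv2.boundingRect(y.astype(np.int32)),ctr(y)[0],onz(s,*ctr(y)[0],52))
go((654.5,-231,61,0))
E
```

```text
time: 26.02
tool_pos: [654.9, -230.3, 197.8]
tcp_rot: [179.9, -0.3, 0.1]
ft_force: [-0.2, 0.3, -0.1]
finger_gap: 51.1
grip_force: 0.0
pred [319.8 182.9] [320.  193.4] [320.1 208. ]
(293, 155, 57, 60)Traceback (most recent call last):
  File "<stdin>", line 7, in <module>
  File "m.py", line 10, in ctr
    def ctr(c): e=cv2.fitEllipse(c.astype(np.float32)); return e[0],e[1]
                  ~~~~~~~~~~~~~~^^^^^^^^^^^^^^^^^^^^^^
cv2.error: OpenCV(4.12.0) /io/opencv/modules/imgproc/src/shapedescr.cpp:361: error: (-201:Incorrect size of input array) There should be at least 5 points to fit the ellipse in function 'fitEllipseNoDirect'
```

```bash

python3 -m handwheel '{"series": [[[0,0.2,4,0,0,0,0.6],[0,0.2,9,0,0,0,0.6],[0,0.2,12,0,0,0,0.6],[0,0.2,13.7,0,0,0,0.6],[0,0.2,13.7,0,0,0,0.5],[0,0.2,13.7,0,0,0,0.3],[0,0.2,13.7,0,0,0,0],[0,0.2,13.7,0,0,0,0],[0,0.2,13.7,0,0,0,0],[0,0.2,13.7,0,0,0,0],[0,0.2,13.7,0,0,0,0]]]}' 30
```

```text
time: 27.45
tool_pos: [654.9, -233.1, 59.6]
tcp_rot: [179.9, -0.2, -0.0]
ft_force: [0.7, 0.4, 7.0]
finger_gap: 15.4
grip_force: 30.2
```

```bash

python3 -m handwheel '{"series": [[[0,0,-1,0,0,0,0],[0,0,-4,0,0,0,0],[0,0,-9,0,0,0,0],[0,0,-15,0,0,0,0],[0,0,-21,0,0,0,0],[0,0,-26,0,0,0,0],[0,0,-29,0,0,0,0],[-0.5,-1,-29.5,0,0,0,0],[-2,-4,-29.5,0,0,0,0],[-4,-9,-29.5,0,0,0,0],[-6,-14,-29.5,0,0,0,0],[-8.3,-19,-29.5,0,0,0,0]]]}'
python3 -m handwheel '{"series": [[[-2,-5,0,0,0,0,0],[-4,-9,0,0,0,0,0],[-5.4,-12,0,0,0,0,0],[-6.2,-13.8,0,0,0,0,0],[-6.2,-14.4,0,0,0,0,0],[-6.2,-14.4,0,0,0,0,0],[-6.2,-14.4,0,0,0,0,0]]]}'
python3 -m handwheel '{"series": [[[0,0,0,0,0,0,0],[0,0,0,0,0,0,0]]]}'
python3 - <<'E'
from m import *
s=snap('wrist','w14.png'); np.save('pics/w14.npy',s,allow_pickle=True)
st=status.sense();x,y,z=st['tool_pos'];print(st['tool_pos'])
print('pred saucer',proj(s,[509,101,8]),'knob',proj(s,[509,101,26]),'mouth',proj(s,[x,y,z-59.6]),proj(s,[x+35.5,y,z-59.6]))
u,v=proj(s,[509,101,26]).astype(int)
b=blob(s,(-10,100,20),(14,255,200),(u-22,v-20,u+22,v+20));e=ctr(b);print('knob',e,cv2.boundingRect(b.astype(np.int32)),onz(s,*e[0],26),onz(s,*e[0],20))
cv2.imwrite('pics/z14.png',cv2.cvtColor(cv2.resize(s['img'][100:300,210:430],None,fx=3,fy=3,interpolation=cv2.INTER_CUBIC),cv2.COLOR_RGB2BGR))
E
```

```text
time: 28.95
tool_pos: [568.6, -40.5, 349.8]
tcp_rot: [-179.9, 0.2, -0.0]
ft_force: [1.1, 0.6, -1.4]
finger_gap: 15.1
grip_force: 29.6
time: 29.82
tool_pos: [509.0, 100.5, 352.0]
tcp_rot: [180.0, 0.0, -0.1]
ft_force: [0.0, -0.2, 0.2]
finger_gap: 14.8
grip_force: 29.5
time: 30.08
tool_pos: [508.8, 100.9, 352.2]
tcp_rot: [180.0, 0.0, -0.1]
ft_force: [0.2, -0.5, -0.5]
finger_gap: 15.1
grip_force: 29.5
[508.7 101.1 352.3]
pred saucer [319.5 162.7] knob [319.5 164.4] mouth [319.3 222.6] [319.3 175.4]
knob ((319.51263427734375, 164.84095764160156), (14.329203605651855, 15.874434471130371)) (312, 157, 16, 17) [508.3 101.   26. ] [507.4 101.   20. ]
```

View pics/z14.png

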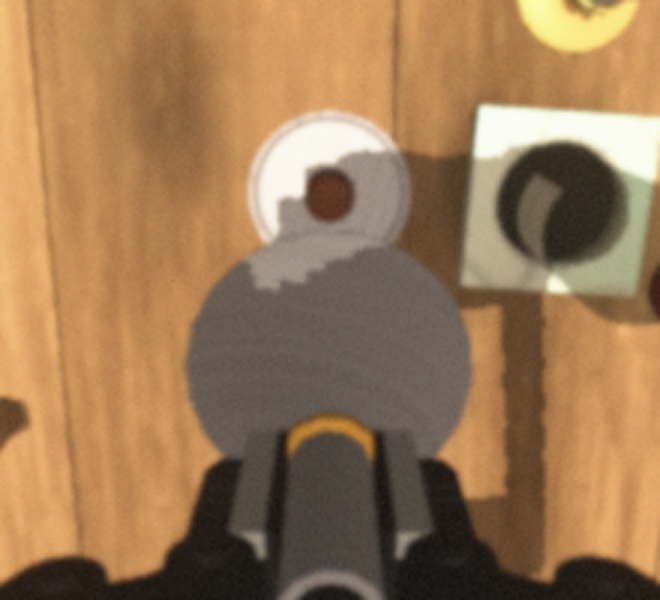

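```bash

python3 -m handwheel '{"series": [[[0.05,0,3,0,0,0,0],[0.05,0,8,0,0,0,0],[0.05,0,14,0,0,0,0],[0.05,0,19,0,0,0,0],[0.05,0,23,0,0,0,0],[0.05,0,25,0,0,0,0],[0.05,0,26,0,0,0,0],[0.05,0,26.8,0,0,0,0],[0.05,0,27.5,0,0,0,0],[0.05,0,28,0,0,0,0],[0.05,0,28.3,0,0,0,0],[0.05,0,28.4,0,0,0,0]]]}'
python3 -m handwheel '{"series": [[[0,0,0.1,0,0,0,0],[0,0,0.2,0,0,0,0],[0,0,0.25,0,0,0,0]]]}'
```

```text
time: 31.62
tool_pos: [509.1, 101.4, 68.3]
tcp_rot: [-180.0, -0.0, -0.0]
ft_force: [0.3, 0.3, -0.5]
finger_gap: 15.1
grip_force: 29.5
time: 32.0
tool_pos: [509.1, 101.4, 65.8]
tcp_rot: [180.0, -0.0, -0.0]
ft_force: [0.6, -0.4, -1.0]
finger_gap: 15.2
grip_force: 29.5
```

```bash

python3 -m handwheel '{"series": [[[0,0,0.1,0,0,0,0],[0,0,0.15,0,0,0,0],[0,0,0.15,0,0,0,0]]]}'
python3 -m handwheel '{"series": [[[0,0,0.05,0,0,0,0],[0,0,0.1,0,0,0,0],[0,0,0.1,0,0,0,0]]]}'
```

```text
time: 32.38
tool_pos: [509.0, 101.4, 64.3]
tcp_rot: [-180.0, 0.0, -0.0]
ft_force: [-0.4, 0.1, -0.9]
finger_gap: 15.6
grip_force: 29.5
time: 32.75
tool_pos: [509.3, 101.5, 63.7]
tcp_rot: [-180.0, -0.0, -0.0]
ft_force: [-1.4, -0.0, 3.3]
finger_gap: 15.1
grip_force: 30.0
```

```bash

python3 -m handwheel '{"series": [[[0,0,0,0,0,0,0.15],[0,0,0,0,0,0,0.4],[0,0,0,0,0,0,0.4],[0,0,-4,0,0,0,0.4],[0,0,-9,0,0,0,0.4],[-2,-3,-10,0,0,-0.15,0.4],[-4,-6,-10,0,0,-0.3,0.5],[-6,-9,-10,0,0,-0.45,0.6],[-8,-12,-10,0,0,-0.6,0.6],[-10,-15,-10,0,0,-0.75,0.6],[-12,-18,-9,0,0,-0.9,0.6],[-13.9,-19.9,-8,0,0,-1.05,0.6]]]}'
python3 -m handwheel '{"series": [[[0,0,0,0,0,-0.15,0.6],[0,0,0,0,0,-0.3,0.6],[0,0,0,0,0,-0.521,0.6],[0,0,0,0,0,-0.521,0.6],[0,0,0,0,0,-0.521,0.6],[0,0,0,0,0,-0.521,0.6]]]}'
python3 - <<'E'
from m import *
s=snap('wrist','w15.png'); np.save('pics/w15.npy',s,allow_pickle=True)
print(proj(s,[370.3,300.9,44])); u,v=proj(s,[370.3,300.9,44]).astype(int)
e=ctr(blob(s,(-10,120,60),(10,255,255),(u-40,v-40,u+40,v+40)));print(e,onz(s,*e[0],44),tri(s,e[0],W2,(211.2,191.5)))
go((370.3,300.9,10,90))
sc=snap('scene');sd=snap('side');np.save('pics/s15.npy',sc,allow_pickle=True);np.save('pics/d15.npy',sd,allow_pickle=True)
E
```

```text
time: 34.25
tool_pos: [369.4, 301.7, 143.1]
tcp_rot: [180.0, -0.0, 60.5]
ft_force: [0.6, -0.0, -0.2]
finger_gap: 51.3
grip_force: 0.0
time: 35.0
tool_pos: [370.1, 300.4, 143.3]
tcp_rot: [-180.0, 0.0, 89.9]
ft_force: [0.3, -0.2, 0.1]
finger_gap: 51.1
grip_force: 0.0
[318.9 205.1]
((317.61871337890625, 202.22491455078125), (24.53264808654785, 25.49615478515625)) [369.2 303.5  44. ] (array([369.1, 302.7,  41.5]), [0.0, 0.0])
at [370.1 300.4 143.3] [-180.    -0.    89.9] t 35.05 F [-0.6  0.6 -1.3] gap 51.1
(370.3, 300.9, 10, 90) -> [ 0.1  0.  13.3] [-0. -0. -0.]
```

```bash

python3 -m handwheel '{"series": [[[0.25,-0.1,4,0,0,0,0.6],[0.25,-0.1,9,0,0,0,0.6],[0.25,-0.1,12,0,0,0,0.6],[0.25,-0.1,13.2,0,0,0,0.6],[0.25,-0.1,13.2,0,0,0,0.5],[0.25,-0.1,13.2,0,0,0,0.3],[0.25,-0.1,13.2,0,0,0,0.1],[0.25,-0.1,13.2,0,0,0,0.1],[0.25,-0.1,13.2,0,0,0,0.1],[0.25,-0.1,13.2,0,0,0,0.1]]]}' 30
python3 - <<'E'
from m import *
sc,sd=[np.load(f'pics/{n}.npy',allow_pickle=True).item() for n in('s15','d15')]
for s in(sc,sd):
    for z in(4,52,104): print(proj(s,[508,101,z]),end=' ')
    u,v=proj(s,[508,101,52]).astype(int)
    y=blob(s,(18,120,90),(34,255,255),(u-10,v-12,u+10,v+12)); print('collar',cv2.boundingRect(y.astype(np.int32)))
go((497.6,-117.1,10,90))
E
```

```text
time: 36.4
tool_pos: [370.5, 303.9, 13.1]
tcp_rot: [179.8, -0.1, 90.0]
ft_force: [-0.0, -1.0, 7.1]
finger_gap: 23.0
grip_force: 29.7
[294.4 198.3] [294.1 182.3] [293.8 164.3] collar (296, 180, 2, 3)
[297.1 200.3] [296.9 184.7] [296.7 167.3] collar (286, 176, 8, 4)
at [370.5 303.9  13.1] [179.8  -0.1  90. ] t 36.4 F [-0.  -1.   7.1] gap 23.0
(497.6, -117.1, 10, 90) -> [-42.1  12.7   0.3] [ 0. -0. -0.]
```

```bash

python3 -m handwheel '{"series": [[[0,0,-1,0,0,0,0.1],[0,0,-5,0,0,0,0.1],[0,0,-11,0,0,0,0.1],[0,0,-17,0,0,0,0.1],[0,0,-23,0,0,0.15,0.1],[0,0,-28,0,0,0.3,0.1],[-2,0.5,-29,0,0,0.48,0.1],[-6,2,-29,0,0,0.66,0.1],[-11,4,-29,0,0,0.84,0.1],[-16,6,-29,0,0,1.02,0.1],[-21,8,-29,0,0,1.2,0.1],[-26,10,-29,0,0,1.38,0.1]]]}'
python3 - <<'E'
from m import *
go((497.6,-117.1,290,-20))
E
```

```text
time: 37.9
tool_pos: [469.3, 41.3, 302.2]
tcp_rot: [180.0, -0.1, 10.6]
ft_force: [1.5, 0.7, -0.6]
finger_gap: 23.0
grip_force: 29.4
at [469.3  41.3 302.2] [180.   -0.1  10.6] t 37.9 F [ 1.5  0.7 -0.6] gap 23.0
(497.6, -117.1, 290, -20) -> [-0.1 16.1  1.2] [-0.  -0.   0.5]
```

```bash

python3 -m handwheel '{"series": [[[0,5,0,0,0,0.15,0.1],[0,10,0,0,0,0.3,0.1],[0,14,0,0,0,0.45,0.1],[0,16.1,0,0,0,0.53,0.1],[0,16.1,0,0,0,0.53,0.1],[0,16.1,0,0,0,0.53,0.1],[0,16.1,0,0,0,0.53,0.1]]]}'
python3 - <<'E'
from m import *
go((497.6,-117.1,15,-20))
s=snap('wrist','w16.png'); np.save('pics/w16.npy',s,allow_pickle=True)
t=[proj(s,X) for X in([518,-203.5,0],[518,-203.5,100],[503,-25,249],[503,-25,6],[497.6,-117,0])];print(t)
e=ctr(blob(s,(-10,120,60),(10,255,255),(280,200,360,330)));print('corktop',e,onz(s,*e[0],302-13+44))
b=blob(s,(75,100,40),(100,255,255),(300,60,560,330));print('turq',cv2.boundingRect(b.astype(np.int32)))
E
```

```text
time: 38.78
tool_pos: [499.6, -114.2, 301.6]
tcp_rot: [-180.0, -0.0, -19.3]
ft_force: [-0.5, 0.2, -0.1]
finger_gap: 22.8
grip_force: 29.4
at [ 499.6 -114.2  301.6] [-180.    -0.   -19.3] t 38.775 F [-0.5  0.2 -0.1] gap 22.8
(497.6, -117.1, 15, -20) -> [-0.1  0.3 28.7] [-0. -0.  0.]
[array([372. , 136.2]), array([386.9, 142. ]), array([206.1, 258.5]), array([264.7, 184.7]), array([321.9, 167.8])]
corktop ((319.8210754394531, 292.08599853515625), (42.837711334228516, 50.816368103027344)) [ 501.1 -114.6  333. ]
turq (351, 114, 45, 46)
```

```bash

python3 -m handwheel '{"series": [[[-0.1,0.3,3,0,0,0,0.1],[-0.1,0.3,8,0,0,0,0.1],[-0.1,0.3,13,0,0,0,0.1],[-0.1,0.3,18,0,0,0,0.1],[-0.1,0.3,23,0,0,0,0.1],[-0.1,0.3,26,0,0,0,0.1],[-0.1,0.3,27.5,0,0,0,0.1],[-0.1,0.3,28.2,0,0,0,0.1],[-0.1,0.3,28.5,0,0,0,0.1],[-0.1,0.3,28.6,0,0,0,0.1],[-0.1,0.3,28.6,0,0,0,0.1]]]}'
```

```text
time: 40.2
tool_pos: [498.5, -117.9, 16.2]
tcp_rot: [-180.0, -0.1, -19.4]
ft_force: [0.9, -2.2, 1.3]
finger_gap: 22.9
grip_force: 29.6
```

```bash

python3 -m handwheel '{"series": [[[0,0,0.15,0,0,0,0.1],[0,0,0.25,0,0,0,0.1],[0,0,0.25,0,0,0,0.1]]]}'
python3 -m handwheel '{"series": [[[0,0,0.05,0,0,0,0.1],[0,0,0.1,0,0,0,0.1],[0,0,0.1,0,0,0,0.1]]]}'
```

```text
time: 40.58
tool_pos: [498.0, -117.7, 13.1]
tcp_rot: [180.0, -0.0, -19.4]
ft_force: [0.2, -2.8, 3.0]
finger_gap: 23.2
grip_force: 30.2
time: 40.95
tool_pos: [498.1, -117.8, 13.1]
tcp_rot: [180.0, -0.0, -19.4]
ft_force: [-4.6, -0.7, 15.2]
finger_gap: 23.7
grip_force: 31.0
```

```bash

python3 -m handwheel '{"series": [[[0,0,-0.08,0,0,0,0.1],[0,0,-0.08,0,0,0,0.3],[0,0,-0.08,0,0,0,0.45],[0,0,-0.08,0,0,0,0.45],[0,0,-3,0,0,0,0.45],[0,0,-8,0,0,0,0.45],[0,0,-14,0,0,0,0.45],[0,0,-20,0,0,0,0.45],[0,0,-26,0,0,0,0.45],[0,0,-32,0,0,0,0.45],[0,0,-38,0,0,0,0.45],[0,0,-41,0,0,0,0.45]]]}'
python3 -m handwheel '{"series": [[[-4,-4,0,0,0,0,0.6],[-8,-8,0,0,0,0,0.6],[-8,-12,0,0,0,0,0.6],[-8,-12,0,0,0,0,0.6],[-8,-12,0,0,0,0,0.6],[-8,-12,0,0,0,0,0.6]]]}'
python3 - <<'E'
from m import *
s=snap('wrist','w17.png'); np.save('pics/w17.npy',s,allow_pickle=True); go((430,0,420,0))
C=np.array([502.9,-25.3]);a=np.deg2rad(-3.5);X=np.array([np.cos(a),np.sin(a)]);Y=np.array([-X[1],X[0]])
def rel(p): d=np.array(p[:2])-C; return np.array([d@X,d@Y])
def win(P,w): u,v=proj(s,P).astype(int); print('pred',u,v,end=' ');return (max(u-w,0),max(v-w,0),u+w,v+w)
red=((-10,120,60),(10,255,255))
def rep(n,P,lo,hi,w,z):
    try:
        c=blob(s,lo,hi,win(P,w)); e=ctr(c); p=onz(s,*e[0],z);print(n,e,p,'rel',rel(p))
    except Exception as ex: print(n,'fail')
rep('cork',[498,-117,44],*red,25,44)
rep('candlefoot',[616.7,-32,3],(18,90,90),(34,255,255),28,3)
rep('stand',[508,101,8],(0,0,120),(180,75,255),50,8)
rep('collar',[508,101,55],(16,100,80),(34,255,255),14,55)
rep('capsule',[503,-25,249],*red,45,249)
rep('well/coaster',[503,-25,18],(0,0,120),(180,75,255),45,18)
rep('turq',[518,-203,0],(75,100,50),(100,255,255),40,0)
rep('candletop',[616.7,-32,131],(0,0,150),(180,70,255),14,131)
E
```

```text
time: 42.45
tool_pos: [498.1, -117.4, 425.7]
tcp_rot: [-180.0, -0.2, -19.4]
ft_force: [0.8, -0.4, -1.0]
finger_gap: 38.3
grip_force: 0.0
time: 43.2
tool_pos: [462.1, 21.4, 421.6]
tcp_rot: [180.0, 0.0, -19.5]
ft_force: [-0.8, -0.8, 0.0]
finger_gap: 51.3
grip_force: 0.0
at [462.2  21.4 421.6] [180.    0.  -19.5] t 43.25 F [ 1.2  0.2 -0. ] gap 51.4
(430, 0, 420, 0) -> [-2.3  3.1  0.2] [ 0.   0.  -0.3]
pred 388 113 cork ((388.28961181640625, 113.54955291748047), (13.239184379577637, 13.645480155944824)) [ 498.2 -116.6   44. ] rel [  0.9 -91.4]
pred 319 64 candlefoot ((318.9440002441406, 64.1377944946289), (36.2518196105957, 41.674835205078125)) [617.6 -32.2   3. ] rel [114.9   0.1]
pred 272 148 stand ((272.5389709472656, 148.8116455078125), (46.721534729003906, 48.3835334777832)) [506.8 100.4   8. ] rel [ -3.8 125.7]
pred 267 151 collar ((267.53814697265625, 147.25743103027344), (4.200850486755371, 9.382528305053711)) [514.5  98.8  55. ] rel [  4.  124.6]
pred 348 137 capsule ((348.5860900878906, 136.1946258544922), (30.12826919555664, 31.642812728881836)) [503.9 -25.8 249. ] rel [ 1.  -0.4]
pred 336 128 well/coaster ((337.3052673339844, 127.14727020263672), (61.0750846862793, 63.434200286865234)) [504.2 -27.7  18. ] rel [ 1.5 -2.3]
pred 425 87 turq ((428.1407470703125, 86.38235473632812), (35.203983306884766, 43.04453659057617)) [ 517.5 -208.5    0. ] rel [  25.7 -182. ]
pred 318 48 candletop ((318.86663818359375, 50.34049606323242), (14.390271186828613, 17.56655502319336)) [614.8 -31.3 131. ] rel [112.1   0.8]
```

```bash

python3 - <<'E'
from m import *
for n in('scene','side'):
    s=snap(n); hs=cv2.cvtColor(s['img'],cv2.COLOR_RGB2HSV)
    for z in(15,30,65,80,95,101,108):
        u,v=proj(s,[508,101,z]); r=hs[int(round(v)),int(u)-22:int(u)+23,1]<70
        k=np.flatnonzero(r)+int(u)-22; print(n,z,round(u,1),round(v,1),(k.min(),k.max(),len(k)) if len(k) else None)
    u,v=proj(s,[498,-117,22]); print('cork pred',u,v)
    c=blob(s,(-10,120,60),(10,255,255),(int(u)-15,int(v)-25,int(u)+15,int(v)+10)); print('corkred',cv2.boundingRect(c.astype(np.int32)),proj(s,[498,-117,44]))
E
```

```text
scene 15 294.3 194.7 (np.int64(279), np.int64(308), 30)
scene 30 294.2 189.7 (np.int64(286), np.int64(316), 22)
scene 65 294.0 177.8 (np.int64(292), np.int64(315), 9)
scene 80 293.9 172.7 (np.int64(292), np.int64(295), 4)
scene 95 293.8 167.5 (np.int64(292), np.int64(295), 4)
scene 101 293.8 165.4 (np.int64(291), np.int64(295), 5)
scene 108 293.7 162.9 None
cork pred 341.69820967056654 222.47624164270104
corkred (338, 214, 9, 3) [342.  214.1]
side 15 297.1 196.7 (np.int64(283), np.int64(303), 21)
side 30 297.0 191.9 (np.int64(290), np.int64(303), 14)
side 65 296.9 180.4 (np.int64(295), np.int64(298), 4)
side 80 296.8 175.4 (np.int64(295), np.int64(298), 4)
side 95 296.7 170.3 (np.int64(295), np.int64(298), 4)
side 101 296.7 168.3 (np.int64(295), np.int64(298), 4)
side 108 296.7 165.9 None
cork pred 328.46286049408116 226.0128976572139
corkred (325, 217, 8, 4) [328.6 218. ]
```

The funnel stands upright and its top is at the expected height. The cork stands red end up, and everything else is in place.

```bash
python3 -c "
from bench import r
print(r.hand_in())"
```

```text
the job is handed in; nothing more can be done
None
```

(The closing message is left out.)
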